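# Put mixed-up sweet tins back with their pairs

### The job

Each gift carton should hold two tins of the same shape, but the three loose tins have been packed into the wrong cartons: rearrange them so that every loose tin stands flat in the open compartment of the carton whose stuck-down tin has its shape. Stand one tin on the empty steel tray and let go of it to free a place, and leave that tray empty at the end. Keep the tins upright, set them down rather than dropping them, and do not disturb the jar, the stamp and the dish that stand between the cartons.

Things in the scene. Friction and masses are not known exactly. Their poses are not given: they have to be found in the camera images.
- tin_round: Loose, filled, closed metal tin with a brass-coloured lid: round, 54 mm diameter, 56 mm tall, about 0.18 kg. Origin: centre of its underside, z up. At the start it stands in the open compartment of the square carton, roughly in the middle, its sides within about 0.25 rad of the carton's.
- tin_square: Loose, filled, closed metal tin with a brass-coloured lid: square, 52 x 52 mm with slightly rounded corners, sides along its x and y, 56 mm tall, about 0.18 kg. Origin: centre of its underside, z up. At the start it stands in the open compartment of the oblong carton, roughly in the middle, its sides within about 0.25 rad of the carton's.
- tin_oblong: Loose, filled, closed metal tin with a brass-coloured lid: oblong with half-round ends, 66 mm long (along its x) and 34 mm wide (along its y), 56 mm tall, about 0.18 kg. Origin: centre of its underside, z up. At the start it stands in the open compartment of the round carton, roughly in the middle, its sides within about 0.25 rad of the carton's.
- carton_round: Fixed white card tray for two round tins, 164 (x) x 100 (y) mm; floor 3 mm, walls and divider 4 mm thick, 18 mm high. Its +x part (away from the robot) holds a stuck-down round tin, 56 mm tall, centred 80 mm along +x; its open compartment is 86 (x) x 92 (y) mm inside. Origin: centre of the open compartment at counter level, z up. Fingers at +y and -y of it are clear of the stuck tin.
- carton_square: Fixed white card tray for two square tins, 164 (x) x 100 (y) mm; floor 3 mm, walls and divider 4 mm thick, 18 mm high. Its +x part (away from the robot) holds a stuck-down square tin, 56 mm tall, centred 80 mm along +x; its open compartment is 86 (x) x 92 (y) mm inside. Origin: centre of the open compartment at counter level, z up. Fingers at +y and -y of it are clear of the stuck tin.
- carton_oblong: Fixed white card tray for two oblong tins, 164 (x) x 100 (y) mm; floor 3 mm, walls and divider 4 mm thick, 18 mm high. Its +x part (away from the robot) holds a stuck-down oblong tin, 56 mm tall, centred 80 mm along +x; its open compartment is 86 (x) x 92 (y) mm inside. Origin: centre of the open compartment at counter level, z up. Fingers at +y and -y of it are clear of the stuck tin.
- spare_tray: Empty flat square steel tray, fixed, 100 x 100 mm, floor 2 mm thick, rim 6 mm high: the free spot. Origin: its centre at counter level, z up. It and the three cartons stand in a row from right to left, in any order, origins at least 190 mm apart, each turned up to 0.2 rad.
- jar: Small closed glass jar with a metal cap, 38 mm diameter, 70 mm tall. Bystander standing loose in the gap between two of the row's places, a little nearer the robot; leave it alone. Origin: centre of its underside.
- stamp: Turned wooden confectioner's stamp, 36 mm diameter at the foot, 60 mm tall. Bystander standing loose in the gap between two of the row's places, a little nearer the robot; leave it alone. Origin: centre of its underside.
- dish: Small white ceramic tasting dish, 42 mm diameter, 26 mm tall. Bystander standing loose in the gap between two of the row's places, a little nearer the robot; leave it alone. Origin: centre of its underside.
There are look-alikes about, which are no part of the job. Leave any orange look-alike of the carton_oblong alone. Leave any purple look-alike of the tin_square alone.

How it is judged:
On the way:
1. one of the tins stands upright on the spare steel tray, let go (((x of tin_round in the frame of spare_tray between -0.045 and 0.045 m and y of tin_round in the frame of spare_tray between -0.045 and 0.045 m and z of tin_round in the frame of spare_tray below 0.009 m and angle between tin_round's own z axis and vertical below 0.12 rad and contact force between tin_round and the fingers below 0.3 N) or (x of tin_square in the frame of spare_tray between -0.045 and 0.045 m and y of tin_square in the frame of spare_tray between -0.045 and 0.045 m and z of tin_square in the frame of spare_tray below 0.009 m and angle between tin_square's own z axis and vertical below 0.12 rad and contact force between tin_square and the fingers below 0.3 N) or (x of tin_oblong in the frame of spare_tray between -0.045 and 0.045 m and y of tin_oblong in the frame of spare_tray between -0.045 and 0.045 m and z of tin_oblong in the frame of spare_tray below 0.009 m and angle between tin_oblong's own z axis and vertical below 0.12 rad and contact force between tin_oblong and the fingers below 0.3 N))), for 0.2 s.
At the end, for the whole second after the job is handed in: Each loose tin stands upright (within 0.1 rad), at rest, on the floor of the open compartment of the carton for its own shape: anywhere between the walls (within 30 mm in x and 34 mm in y of the centre), underside less than 8 mm above the counter; the tray is empty again (x of tin_round in the frame of carton_round between -0.03 and 0.03 m and y of tin_round in the frame of carton_round between -0.034 and 0.034 m and z of tin_round in the frame of carton_round below 0.008 m and angle between each of tin_round, tin_square, tin_oblong's own z axis and vertical below 0.1 rad and linear speed of each of tin_round, tin_square, tin_oblong below 0.02 m/s and angular speed of each of tin_round, tin_square, tin_oblong below 0.2 rad/s and x of tin_square in the frame of carton_square between -0.03 and 0.03 m and y of tin_square in the frame of carton_square between -0.034 and 0.034 m and z of tin_square in the frame of carton_square below 0.008 m and x of tin_oblong in the frame of carton_oblong between -0.03 and 0.03 m and y of tin_oblong in the frame of carton_oblong between -0.034 and 0.034 m and z of tin_oblong in the frame of carton_oblong below 0.008 m); the robot touches nothing.
It fails at once if a tin is tipped over (more than 0.6 rad) (angle between any of tin_round, tin_square, tin_oblong's own z axis and vertical above 0.6 rad).
It fails at once if a tin is dropped (falls free faster than 0.7 m/s, a fall of some 25 mm) ((linear speed of tin_round above 0.7 m/s and contact force between tin_round and the fingers below 0.1 N) or (linear speed of tin_square above 0.7 m/s and contact force between tin_square and the fingers below 0.1 N) or (linear speed of tin_oblong above 0.7 m/s and contact force between tin_oblong and the fingers below 0.1 N)).
It fails at once if the jar, the stamp or the dish is shifted by more than 30 mm or knocked over (distance of any of jar, stamp, dish from where it was at the start of the episode above 0.03 m or angle between any of jar, stamp, dish's own z axis and vertical above 0.5 rad).
It also fails if it takes over 99 s, if anything falls off the work surface, if the arm or the gripper's body presses on something with over 40 N, if the wrist force passes 120 N, or if a joint passes its speed limit or range.

### The arm

A 6-joint arm with a two-finger parallel gripper is mounted at the origin on the work surface. World frame = base frame: x ahead of the robot, y to its left, z up, the work surface at z = 0. Lengths are in m, angles in rad, forces in N, time in s.
With the tool pointing down it reaches from about 0.25 to 0.775 m from the base axis. Payload 4 kg.
Tool frame: the origin (TCP) lies midway between the tips of the shut fingers; the grasp point (between the pads) lies 19 mm behind it (robot.tcp_to_grasp is the z of the grasp point in the tool frame, in m); z points along the fingers, y is the line along which they close (so a half turn about z gives the same grasp; the last joint's range is limited). The gripper opens to 94 mm and grips with 3 to 60 N. Pads are 16 mm wide; open, the fingers measure 119 mm over their backs; the gripper's body (75 mm by 177 mm) begins 78 mm behind the grasp point.
Start: joints at [-1.439, 0.087, 1.371, -0, 1.684, -0.103], TCP at [0.128, -0.535, 0.206] pointing down, gripper open.
Joint ranges: [-3.1, 3.1], [-0.76, 2.03], [0.27, 2.55], [-1.08, 4.22], [0.17, 2.65], [-2.57, 2.57]. Speed limits (rad/s): [2.79, 2.79, 3.14, 3.14, 3.14, 3.14].

### API

Orientations are given as [roll, pitch, yaw] about the fixed x, y, z axes, in that order (R = Rz(yaw) Ry(pitch) Rx(roll)).
In Python, from bench import robot gives the robot as it stands. The module is installed in compiled form; this text tells all that it offers.
- The arm moves only by the tool move_arm, never from a script. Its argument "motion" is one flat list of numbers, 7 for each row, row after row: the turn, a rotation vector about the tool's x, y, z in units of 45 degrees (1.0 is 45 degrees), then the shift along the tool's x, y, z in units of 100 mm (1.0 is 100 mm), then the opening, from 0 (shut) to 1 (fully open). A call has 1 to 12 rows; each row shifts and turns the commanded pose from where the row before left it, along the tool's axes as they then stand; what a row does not reach is not made up. A row lasts 1/12 s, in which the tool goes at most 41.7 mm and 7.16 degrees, less where a joint would pass 70% of its speed; a pose out of reach is approached as far as the arm can. A call with a number of a shift or a turn outside -1 to 1 is refused whole. A call with a gripper value outside its range is refused whole. The fingers move at their own pace and stop on an object; the grip force is fixed at half the most. Time passes only in rows, so rows that do not move let the fingers close. It gives the time, the measured TCP pose, the force, the opening and the grip force at its end, in the units of the state.
- robot.get_obs(): the state, without advancing time (a new reading comes with each control period).
- robot.snapshot(name): name is "scene" or "side" or "wrist"; returns the picture (420x560x3 uint8, red, green, blue); there is no depth.
- robot.get_calibration(name): a dict with "fx", "fy", "cx", "cy" (pixels), "R" (3x3) and "t" (3): a world point X has camera coordinates R X + t. Camera axes: x right, y down, z forward; pixel columns grow to the right and rows downward; lengths in m; the calibration is good to about 2 mm. A picture is of the moment at which its call begins: read the wrist's pose just before it. get_calibration takes no time and is no camera call; for the wrist camera it gives the pose at the moment of the call.
- robot.close_job(): hands the job in; it is judged then, once.
The state is a dict: "time": time; "joint_positions": joint angles; "qvel": joint speeds; "joint_torque": joint torques, N m; "tool_pos": TCP position; "ee_rot": TCP orientation; "wrist_force": force on the tool from outside, world axes, zero at the start; "wrist_torque": the same for the moment, N m; "width": finger opening in m; "finger_force": force on a finger pad.
Only numpy, scipy, OpenCV 4.12 (cv2) and the standard library are available. Lean on these libraries where they do the work, as an engineer would, in place of code of your own. Each camera call takes 0.05 s, during which the arm holds its last target. There are 200 camera calls.

## Working session

There is one attempt and no reset: what is moved stays moved. The work goes in short steps, Python scripts to look and compute and a tool call to move; the robot and the scene stay as the last step left them, time stands still between calls to the robot, and variables do not carry over. Pictures are saved under pics/ and viewed, at most 14 in all, crops included, and the job is handed in when it is done.

Besides the shell and the picture viewer there is one more tool, called after "Call:" as name(argument=value, ...) on one line, values as JSON. move_arm: Moves the arm, as the interface text tells. Shifts and turns lie within -1 to 1; 1 stands for 100 mm of shift or 45 degrees of turn. Its arguments: {"type":"object","properties":{"motion":{"type":"array","items":{"type":"number"}}},"required":["motion"]}

```bash
mkdir -p pics
python3 - <<'E'
from bench import robot
import cv2
for n in("scene","side"):
    cv2.imwrite(f"pics/{n}0.png",robot.snapshot(n)[:,:,::-1])
    c=robot.get_calibration(n);print(n,c)
o=robot.get_obs();print(o["time"],o["tool_pos"],o["ee_rot"],o["width"],robot.tcp_to_grasp)
E
```

```text
scene {'fx': 478.029564698001, 'fy': 478.029564698001, 'cx': 271.8213573632418, 'cy': 215.4229731366602, 'R': array([[ 0.29070678,  0.95653084,  0.02320178],
       [ 0.54973994, -0.14713048, -0.82227649],
       [-0.78311913,  0.25179629, -0.56861503]]), 't': array([-0.10259785, -0.18938234,  1.39312689])}
side {'fx': 511.88510894433654, 'fy': 511.88510894433654, 'cx': 280.84189271661916, 'cy': 207.54503935943706, 'R': array([[-0.98574549, -0.16823519, -0.00165978],
       [-0.10813318,  0.64108417, -0.75981465],
       [ 0.12889162, -0.74880439, -0.65013763]]), 't': array([0.36467166, 0.08020115, 1.33946206])}
0.1 [ 0.12789296 -0.53443614  0.2044269 ] [-3.13963990e+00 -2.36798673e-04  2.34761726e-01] 0.09417347539340912 -0.0188
```

View pics/scene0.png

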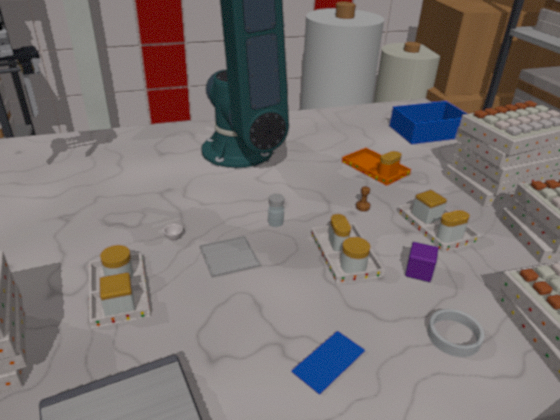

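View pics/side0.png

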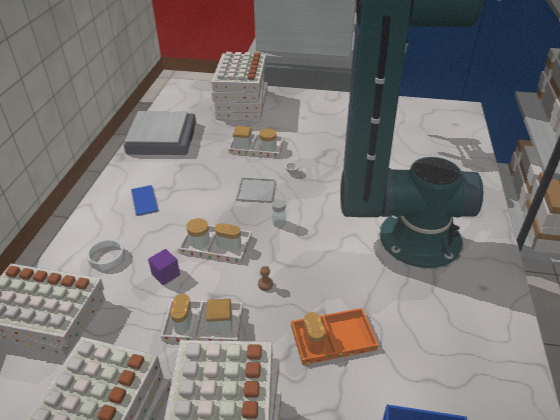

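Scene view, with the robot's +y to the image's right:
- **Square carton:** (118,285), holding the round tin (116,258).
- **Spare tray:** (229,256).
- **Round carton:** (345,250), holding the oblong tin (340,228).
- **Oblong carton:** (438,222), holding the square tin (430,200).
- **Bystanders:** dish (173,231), jar (276,210), stamp (364,198).

Possible mix-ups:
- The loose tins could be confused with the stuck tins at (116,290), (355,252) and (453,222), which are the ones farther from the robot.
- The orange carton (378,163), with its own tin (390,160), and the purple cube (423,262) are decoys.

Next I measure the lids in both views.

```bash
cat > h.py <<'E'
from bench import robot
import cv2, numpy as np
def cast(c,uv,z):
    uv=np.atleast_2d(uv).astype(float)
    d=np.c_[(uv[:,0]-c["cx"])/c["fx"],(uv[:,1]-c["cy"])/c["fy"],np.ones(len(uv))]@c["R"]
    o=-c["R"].T@c["t"]
    return o+d*((z-o[2])/d[:,2])[:,None]
def proj(c,X):
    p=np.atleast_2d(X)@c["R"].T+c["t"]
    return np.c_[p[:,0]/p[:,2]*c["fx"]+c["cx"],p[:,1]/p[:,2]*c["fy"]+c["cy"]]
def blobs(m,amin):
    cs,_=cv2.findContours(m.astype(np.uint8),cv2.RETR_EXTERNAL,cv2.CHAIN_APPROX_NONE)
    return [k for k in cs if cv2.contourArea(k)>amin]
def brass(im):
    h=cv2.cvtColor(im,cv2.COLOR_RGB2HSV)
    return cv2.inRange(h,(14,110,90),(30,255,255))
E
python3 - <<'E'
from h import *
for n in("scene","side"):
    im=cv2.imread(f"pics/{n}0.png")[:,:,::-1].copy();c=robot.get_calibration(n)
    for k in blobs(brass(im),60):
        m=cv2.moments(k);u=(m["m10"]/m["m00"],m["m01"]/m["m00"])
        print(n,np.round(u),m["m00"],cast(c,u,.055)[0].round(3))
c=robot.get_calibration("scene")
print(cast(c,[(200,245),(246,238),(260,266),(213,275)],.006).round(3))
print(cast(c,[(173,236),(276,223),(364,208)],0).round(3))
crop=cv2.imread("pics/scene0.png")[170:340,70:490];cv2.imwrite("pics/crop0.png",cv2.resize(crop,None,fx=1.9,fy=1.9,interpolation=2))
E
```

```text
scene [115. 286.] 629.5 [ 0.557 -0.351  0.055]
scene [115. 256.] 490.5 [ 0.473 -0.348  0.055]
scene [356. 247.] 442.0 [0.57  0.106 0.055]
scene [340. 225.] 299.5 [0.492 0.107 0.055]
scene [455. 218.] 310.0 [0.532 0.358 0.055]
scene [431. 198.] 288.0 [0.449 0.351 0.055]
scene [378. 165.] 1212.5 [0.273 0.308 0.055]
scene [412.  46.] 101.0 [-0.697  0.979  0.055]
scene [345.  10.] 205.0 [-1.47   0.997  0.055]
scene [471.  52.] 4041.5 [-0.564  1.195  0.055]
side [314. 327.] 437.0 [0.238 0.366 0.055]
side [218. 310.] 440.0 [0.445 0.355 0.055]
side [180. 308.] 360.5 [0.528 0.364 0.055]
side [227. 229.] 196.5 [0.488 0.107 0.055]
side [197. 226.] 214.0 [0.567 0.107 0.055]
side [555. 194.] 69.5 [-0.356 -0.175  0.055]
side [267. 134.] 121.5 [ 0.472 -0.346  0.055]
side [242. 131.] 131.0 [ 0.555 -0.346  0.055]
[[ 0.42  -0.18   0.006]
 [ 0.421 -0.08   0.006]
 [ 0.519 -0.076  0.006]
 [ 0.52  -0.172  0.006]]
[[ 0.365 -0.23   0.   ]
 [ 0.377  0.003  0.   ]
 [ 0.373  0.228  0.   ]]
```

View pics/crop0.png

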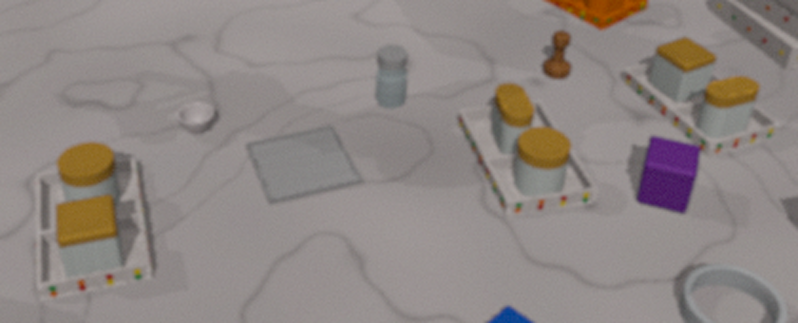

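The crop confirms the choice: the loose round tin is at crop (86,163), near the robot, and the square tin beside it is stuck down. The two views agree within 4 mm. I go above the round tin and look with the wrist camera.

Call:
move_arm(motion=[0,0,0.15,0,0,0,1,0,0,0.15,0,0,0,1,0,0,0,0.345,-0.186,0,1,0,0,0,0.345,-0.186,0,1,0,0,0,0.345,-0.186,0,1,0,0,0,0.345,-0.186,0,1,0,0,0,0.345,-0.186,0,1,0,0,0,0.345,-0.186,0,1,0,0,0,0.345,-0.186,0,1,0,0,0,0.345,-0.186,0,1,0,0,0,0.345,-0.186,0,1,0,0,0,0.345,-0.186,0,1])

```text
time: 1.1
tool_pos: [0.4744, -0.3478, 0.2049]
ee_rot: [-3.141, 0.001, -0.001]
wrist_force: [0.8, -0.2, 0.5]
width: 0.094
finger_force: 0.0
```

Run:
```python
from h import *
o=robot.get_obs();print(o["time"],o["tool_pos"],o["ee_rot"])
c=robot.get_calibration("wrist");im=robot.snapshot("wrist");cv2.imwrite("pics/w1.png",im[:,:,::-1])
print("cam",-c["R"].T@c["t"],c["R"][2])
for k in blobs(brass(im),300):
    (u,s,a)=cv2.minAreaRect(k);print(np.round(u),np.round(s),a,cast(c,u,.059)[0].round(4))
```

```text
1.1 [ 0.47441781 -0.34775301  0.20492111] [-3.14115187e+00  7.71072019e-04 -7.07250238e-04]
cam [ 0.5432837  -0.34780847  0.38310424] [-2.39724105e-01  7.81357138e-04 -9.70840740e-01]
[398. 377.] [ 12. 291.] 89.5379409790039 [ 0.2493 -0.4948  0.059 ]
[280. 202.] [49. 49.] 90.0 [ 0.4711 -0.3474  0.059 ]
[282. 121.] [52. 50.] 90.0 [ 0.5549 -0.35    0.059 ]
```

View pics/w1.png

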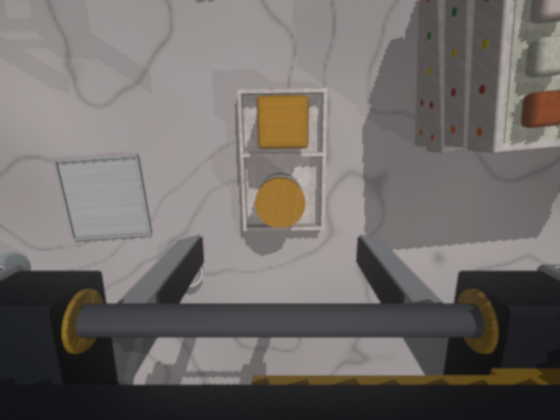

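Wrist view, up being +x: round tin at (280,202), stuck square tin at (282,121), and the whole tray at lower left with corners (58,162), (138,155), (151,234), (77,240). I take the carton and tray frames from the corners and go down on the tin.

```bash
cat >> h.py <<'E'
def frame(name,P): # P: far-left(+x,+y), far-right(+x,-y), near-right, near-left
    x=(P[0]+P[1]-P[2]-P[3])/2;y=(P[0]+P[3]-P[1]-P[2])/2
    print(name,"c",P.mean(0).round(4),"len",np.linalg.norm(x).round(3),np.linalg.norm(y).round(3),"yaw",np.arctan2(x[1],x[0]).round(3),np.arctan2(-y[0],y[1]).round(3))
E
python3 - <<'E'
from h import *
c=robot.get_calibration("wrist")
frame("tray",cast(c,[(58,162),(138,155),(151,234),(77,240)],.006))
frame("sqc",cast(c,[(238,90),(326,88),(321,229),(244,231)],.018))
E
```

```text
tray c [ 0.4692 -0.1268  0.006 ] len 0.1 0.097 yaw 0.076 0.092
sqc c [ 0.5159 -0.3451  0.018 ] len 0.163 0.096 yaw 0.012 0.031
```

Call:
move_arm(motion=[0,0,0,-0.03,0,0.295,1,0,0,0,0,0,0.295,1,0,0,0,0,0,0.295,1,0,0,0,0,0,0.295,1,0,0,0,0,0,0.295,1,0,0,0,0,0,0.295,1,0,0,0,0,0,0,0,0,0,0,0,0,0,0,0,0,0,0,0,0,0,0,0,0,0,0,0,0,0,0,0,0,0,0,0,0,0,0,0,0,0,0])

```text
time: 2.15
tool_pos: [0.4711, -0.35, 0.0307]
ee_rot: [3.139, -0.003, -0.001]
wrist_force: [-0.3, 1.3, 1.1]
width: 0.0573
finger_force: 0.8
```

Call:
move_arm(motion=[0,0,0,0,0,0,0,0,0,0,0,0,0,0,0,0,0,0,0,0,0,0,0,0,0,0,-0.1,0,0,0,0,0,0,-0.2,0,0,0,0,0,0,-0.25,0,0,0,0,0,0,-0.25,0,0,0,0,0,0,-0.2,0,0,0,0,0,0,0,0])

```text
time: 2.9
tool_pos: [0.4721, -0.3513, 0.134]
ee_rot: [3.135, -0.007, -0.001]
wrist_force: [0.9, -0.3, -1.0]
width: 0.0534
finger_force: 30.0
```

Call:
move_arm(motion=[0,0,0,0,-0.1,0,0,0,0,0,0,-0.2,0,0,0,0,0,0,-0.3,0,0,0,0,0,0,-0.35,0,0,0,0,0,0,-0.35,0,0,0,0,0,0,-0.35,0,0,0,0,0,0,-0.3,0,0,0,0,0,0,-0.2,0,0,0,0,0,0,-0.095,0,0,0,0,0,0,0,0,0,0,0,0,0,0,0.3,0,0,0,0,0,0,0.3,0])

```text
time: 3.9
tool_pos: [0.4719, -0.1262, 0.0692]
ee_rot: [3.139, -0.005, -0.001]
wrist_force: [0.5, 0.1, -3.6]
width: 0.0535
finger_force: 30.0
```

Call:
move_arm(motion=[0,0,0,0,0,0.15,0,0,0,0,0,0,0.1,0,0,0,0,0,0,0.05,0,0,0,0,0,0,0.03,0,0,0,0,0,0,0.02,0,0,0,0,0,0,0,0,0,0,0,0,0,0,0])

```text
time: 4.48
tool_pos: [0.4711, -0.1252, 0.0346]
ee_rot: [3.141, -0.002, -0.001]
wrist_force: [-0.4, -0.7, -1.2]
width: 0.0538
finger_force: 30.0
```

Call:
move_arm(motion=[0,0,0,0,0,0.02,0,0,0,0,0,0,0.02,0,0,0,0,0,0,0.01,0,0,0,0,0,0,0,0,0,0,0,0,0,0,0])

```text
time: 4.9
tool_pos: [0.4707, -0.1249, 0.0294]
ee_rot: [3.141, -0.001, -0.001]
wrist_force: [-1.4, 0.4, 2.5]
width: 0.0531
finger_force: 30.0
```

Call:
move_arm(motion=[0,0,0,0,0,0,0.85,0,0,0,0,0,0,0.85,0,0,0,0,0,0,0.85,0,0,0,0,0,0,0.85,0,0,0,0,0,0,0.85,0,0,0,0,0,-0.1,0.85,0,0,0,0,0,-0.2,1,0,0,0,0,0,-0.3,1,0,0,0,0,0,-0.3,1,0,0,0,0,0,-0.3,1,0,0,0,0,0,-0.3,1,0,0,0,0,0,-0.3,1])

```text
time: 5.9
tool_pos: [0.4701, -0.1246, 0.2109]
ee_rot: [3.141, -0.001, -0.001]
wrist_force: [-0.3, -0.4, -0.5]
width: 0.0938
finger_force: 0.0
```

Run:
```python
from h import *
o=robot.get_obs();print(o["time"],o["tool_pos"],o["ee_rot"],o["width"])
c=robot.get_calibration("wrist");im=robot.snapshot("wrist");cv2.imwrite("pics/w2.png",im[:,:,::-1])
for k in blobs(brass(im),300):
    (u,s,a)=cv2.minAreaRect(k);print(np.round(u),np.round(s),a,cast(c,u,.058)[0].round(4))
```

```text
5.9 [ 0.4701108  -0.12463258  0.21085793] [ 3.14112901e+00 -1.01366231e-03 -8.42166575e-04] 0.09382179361297988
[373. 380.] [  7. 242.] 90.0 [ 0.2354 -0.2429  0.058 ]
[520. 376.] [12. 48.] 90.0 [ 0.2405 -0.4285  0.058 ]
[280. 198.] [48. 48.] 90.0 [ 0.4705 -0.125   0.058 ]
[ 63. 182.] [39. 61.] 7.305758953094482 [0.4884 0.1081 0.058 ]
[499. 117.] [51. 57.] 6.581944465637207 [ 0.5546 -0.3492  0.058 ]
[ 51. 106.] [56. 54.] 8.130102157592773 [0.5664 0.1074 0.058 ]
```

View pics/w2.png

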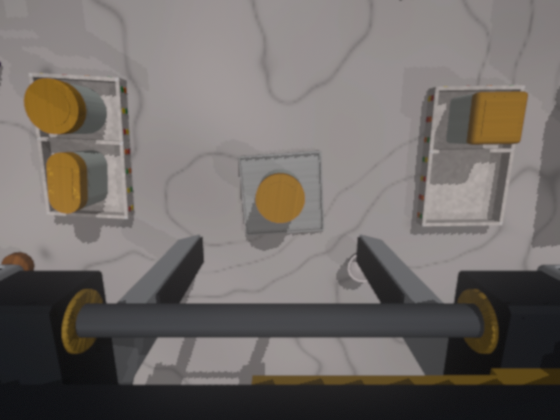

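The round tin stands on the tray at (280,198), and the square carton's compartment at (465,187) is empty. The round carton with the oblong tin is at left. Next stop is above the square tin.

Call:
move_arm(motion=[0,0,0,-0.02,-0.398,0,1,0,0,0,-0.02,-0.398,0,1,0,0,0,-0.02,-0.398,0,1,0,0,0,-0.02,-0.398,0,1,0,0,0,-0.02,-0.398,0,1,0,0,0,-0.02,-0.398,0,1,0,0,0,-0.02,-0.398,0,1,0,0,0,-0.02,-0.398,0,1,0,0,0,-0.02,-0.398,0,1,0,0,0,-0.02,-0.398,0,1,0,0,0,-0.02,-0.398,0,1,0,0,0,-0.02,-0.398,0,1])

```text
time: 6.95
tool_pos: [0.4462, 0.355, 0.2091]
ee_rot: [-3.141, -0.001, -0.0]
wrist_force: [0.5, 0.4, -1.1]
width: 0.0938
finger_force: 0.0
```

```bash
cat >> h.py <<'E'
def lids(c,im,z=.059):
    for k in blobs(brass(im),300):
        P=cast(c,k[:,0],z)[:,:2].astype(np.float32);
        (u,s,a)=cv2.minAreaRect(P*1000);b=cv2.boundingRect(k)
        print("px",b,"c",np.round(u,1),"size",np.round(s,1),"ang",round(a,1))
E
python3 - <<'E'
from h import *
o=robot.get_obs();print(o["time"],o["tool_pos"],o["ee_rot"],o["width"])
c=robot.get_calibration("wrist");im=robot.snapshot("wrist");cv2.imwrite("pics/w3.png",im[:,:,::-1])
lids(c,im)
E
```

```text
6.95 [0.44615217 0.35496921 0.20910794] [-3.14127422e+00 -9.28591894e-04 -4.92727350e-04] 0.0938215916668962
px (248, 339, 300, 45) c [240.7 206.4] size [ 63.7 376.3] ang 0.0
px (255, 172, 54, 54) c [446.2 353. ] size [51.5 50.1] ang 13.3
px (493, 129, 43, 63) c [487.1 109.5] size [36.6 65.1] ang 85.8
px (243, 101, 64, 38) c [528.1 360.6] size [34.2 64.8] ang 6.2
px (501, 51, 57, 59) c [565.4 108.8] size [54.6 53.5] ang 90.0
```

View pics/w3.png

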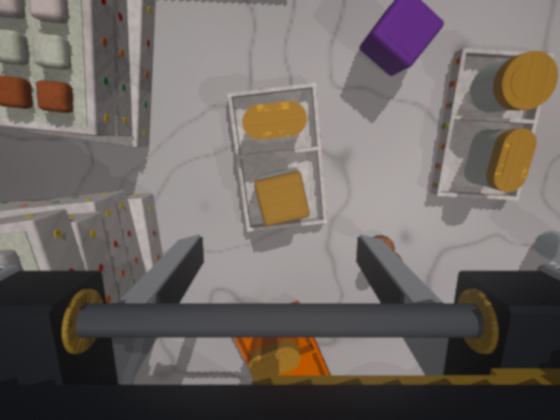

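Square tin at (282,198), centre (0.446, 0.353), turned +13.3° and measuring 51×50 mm, which matches. The stuck oblong tin at (275,120) gives the carton a yaw of +6°. The purple cube (400,35) and orange carton (285,345) are outside the path. I turn, go down and grip.

Call:
move_arm(motion=[0,0,-0.148,0,0,0,1,0,0,-0.148,0,0,0,1,0,0,0,0,0.02,0.256,1,0,0,0,0,0,0.256,1,0,0,0,0,0,0.256,1,0,0,0,0,0,0.256,1,0,0,0,0,0,0.256,1,0,0,0,0,0,0.256,1,0,0,0,0,0,0.256,1,0,0,0,0,0,0,1,0,0,0,0,0,0,0,0,0,0,0,0,0,0])

```text
time: 8.0
tool_pos: [0.4482, 0.3515, 0.0311]
ee_rot: [-3.141, -0.002, 0.232]
wrist_force: [-0.0, 0.5, 0.2]
width: 0.0841
finger_force: 0.0
```

Call:
move_arm(motion=[0,0,0,0,0,0,0,0,0,0,0,0,0,0,0,0,0,0,0,0,0,0,0,0,0,0,0,0,0,0,0,0,0,0,0,0,0,0,0,0,0,0])

```text
time: 8.5
tool_pos: [0.4475, 0.3515, 0.0301]
ee_rot: [-3.141, -0.001, 0.232]
wrist_force: [-0.4, 1.1, 2.7]
width: 0.0521
finger_force: 30.0
```

Call:
move_arm(motion=[0,0,0,0,0,-0.1,0,0,0,0,0,0,-0.2,0,0,0,0,0,0,-0.3,0,0,0,0,0,0,-0.3,0,0,0,0,0,0,-0.3,0,0,0,0.15,0,0,0,0,0,0,0.12,0,0,0,0,0,0,0,0,0.2,0,0,0,0,0,0,0.3,0,0,0,0,0,0.012,0.38,0,0,0,0,0,0.012,0.38,0,0,0,0,0,0.012,0.38,0,0])

```text
time: 9.5
tool_pos: [0.4533, 0.1855, 0.1492]
ee_rot: [3.141, 0.001, 0.021]
wrist_force: [0.5, 0.1, -1.3]
width: 0.052
finger_force: 30.0
```

Call:
move_arm(motion=[0,0,0,0.012,0.38,0,0,0,0,0,0.012,0.38,0,0,0,0,0,0.012,0.38,0,0,0,0,0,0.012,0.38,0,0,0,0,0,0.012,0.38,0,0,0,0,0,0.012,0.38,0,0,0,0,0,0.012,0.38,0,0,0,0,0,0.012,0.38,0,0,0,0,0,0.012,0.38,0,0,0,0,0,0.012,0.38,0,0,0,0,0,0.012,0.38,0,0,0,0,0,0.012,0.38,0,0])

```text
time: 10.5
tool_pos: [0.4765, -0.2704, 0.1494]
ee_rot: [-3.141, 0.001, 0.019]
wrist_force: [1.1, 0.1, -1.3]
width: 0.0517
finger_force: 30.0
```

Call:
move_arm(motion=[0,0,0,0.012,0.38,0,0,0,0,0,0,0.25,0,0,0,0,0,0,0.15,0,0,0,0,0,0,0,0,0,0,0,0,0,0,0,0,0,0,0,0,0,0,0])

```text
time: 11.0
tool_pos: [0.4801, -0.3451, 0.1493]
ee_rot: [-3.14, 0.0, 0.021]
wrist_force: [-0.7, 0.0, -0.9]
width: 0.0521
finger_force: 30.0
```

Run:
```python
from h import *
o=robot.get_obs();print(o["time"],o["tool_pos"],o["ee_rot"],o["width"],o["finger_force"])
c=robot.get_calibration("wrist");im=robot.snapshot("wrist");cv2.imwrite("pics/w4.png",im[:,:,::-1])
lids(c,im)
```

```text
11.0 [ 0.48005525 -0.3450651   0.14925252] [-3.14035020e+00  3.60157892e-04  2.06698744e-02] 0.05207537126819349 29.999234676361084
px (151, 369, 363, 15) c [ 307.9 -402.2] size [ 17.  373.6] ang 1.3
px (156, 289, 22, 64) c [ 368.  -235.2] size [16.8 71.4] ang 79.1
px (230, 220, 100, 84) c [ 431.5 -345.7] size [83.  91.7] ang 1.2
px (6, 187, 70, 60) c [ 470.9 -130.5] size [53.6 62.2] ang 10.5
px (258, 94, 62, 64) c [ 554.2 -350.3] size [50.8 50.3] ang 0.3
```

View pics/w4.png

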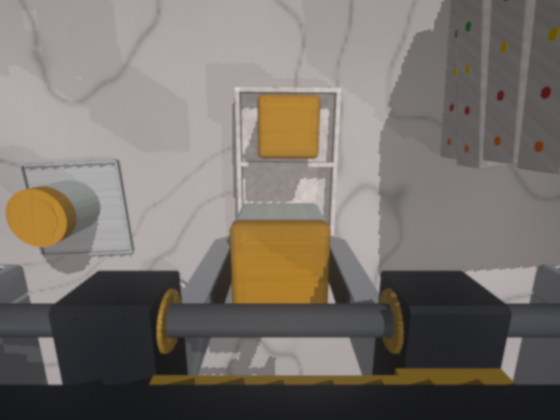

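The square tin is held level above the square carton's free compartment, with the stuck square at (289,126). I lower it.

Call:
move_arm(motion=[0,0,0,-0.01,0.03,0.3,0,0,0,0,0,0,0.3,0,0,0,0,0,0,0.25,0,0,0,0,0,0,0.15,0,0,0,0,0,0,0.1,0,0,0,0,0,0,0.05,0,0,0,0,0,0,0.03,0,0,0,0,0,0,0,0,0,0,0,0,0,0,0])

```text
time: 11.8
tool_pos: [0.4799, -0.35, 0.0328]
ee_rot: [3.14, -0.002, 0.02]
wrist_force: [0.2, 0.3, -1.7]
width: 0.0516
finger_force: 30.0
```

Call:
move_arm(motion=[0,0,0,0,0,0.015,0,0,0,0,0,0,0.01,0,0,0,0,0,0,0,0,0,0,0,0,0,0,0])

```text
time: 12.13
tool_pos: [0.4798, -0.3502, 0.0302]
ee_rot: [3.14, -0.002, 0.019]
wrist_force: [0.7, -0.2, 3.1]
width: 0.0516
finger_force: 30.0
```

Call:
move_arm(motion=[0,0,0,0,0,0,0.9,0,0,0,0,0,0,0.9,0,0,0,0,0,0,0.9,0,0,0,0,0,0,0.9,0,0,0,0,0,0,0.9,0,0,0,0,0,-0.1,0.9,0,0,0,0,0,-0.2,1,0,0,0,0,0,-0.3,1,0,0,0,0,0,-0.3,1,0,0,0,0,0,-0.3,1,0,0,0,0,0,-0.3,1,0,0,0,0,0,-0.3,1])

```text
time: 13.13
tool_pos: [0.4789, -0.3494, 0.2112]
ee_rot: [3.141, -0.001, 0.02]
wrist_force: [-0.0, -0.3, -0.9]
width: 0.0941
finger_force: 0.0
```

Call:
move_arm(motion=[0,0,0.12,0,0,0,1,0,0,0,0,-0.4,0,1,0,0,0,0,-0.4,0,1,0,0,0,0,-0.4,0,1,0,0,0,0,-0.4,0,1,0,0,0,0,-0.4,0,1,0,0,0,0,-0.4,0,1,0,0,0,0,-0.4,0,1,0,0,0,0,-0.4,0,1,0,0,0,0,-0.4,0,1,0,0,0,0,-0.4,0,1,0,0,0,0,-0.4,0,1])

```text
time: 14.13
tool_pos: [0.5116, 0.0912, 0.2099]
ee_rot: [-3.142, -0.002, -0.075]
wrist_force: [-0.0, -0.7, 0.1]
width: 0.0938
finger_force: 0.0
```

Call:
move_arm(motion=[0,0,0,-0.1,-0.2,0,1,0,0,0,0,0,0,1,0,0,0,0,0,0,1,0,0,0,0,0,0,1])

```text
time: 14.47
tool_pos: [0.5036, 0.1092, 0.2093]
ee_rot: [3.141, -0.001, -0.075]
wrist_force: [0.2, -0.7, -0.6]
width: 0.0944
finger_force: 0.0
```

Run:
```python
from h import *
o=robot.get_obs();print(o["time"],o["tool_pos"],o["ee_rot"],o["width"],o["finger_force"])
c=robot.get_calibration("wrist");im=robot.snapshot("wrist");cv2.imwrite("pics/w5.png",im[:,:,::-1])
lids(c,im)
```

```text
14.4667 [0.50357923 0.10920137 0.20926978] [ 3.14081751e+00 -9.20591551e-04 -7.49822848e-02] 0.09439109165643782 0.0
px (253, 370, 301, 14) c [264.2 -28.8] size [378.5  18.5] ang 86.2
px (469, 188, 50, 49) c [ 470.9 -122.9] size [54.3 54.1] ang 85.7
px (266, 183, 32, 60) c [487.5 108.4] size [33.4 66.8] ang 82.8
px (16, 175, 66, 37) c [528.3 356.1] size [34.6 73.4] ang 4.9
px (252, 113, 51, 54) c [565.6 107.3] size [51.8 53.4] ang 85.7
```

View pics/w5.png

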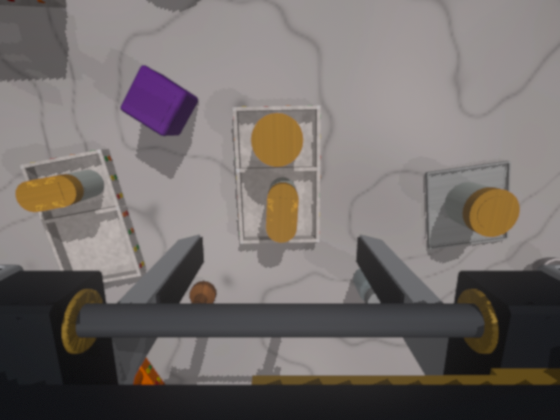

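Oblong tin at (282,212), centre (0.4875, 0.1084), yaw about −7°, size 33×67 mm, which matches. Compartment edges are clear. I also read the round carton's frame before gripping.

Run:
```python
from h import *
c=robot.get_calibration("wrist")
frame("roundc",cast(c,[(235,108),(320,107),(319,240),(241,242)],.018))
frame("oblc",cast(c,[(23,166),(103,151),(143,273),(71,287)],.018))
```

```text
roundc c [0.5209 0.1085 0.018 ] len 0.16 0.097 yaw -0.058 -0.057
oblc c [0.4838 0.3508 0.018 ] len 0.159 0.098 yaw 0.121 0.115
```

Call:
move_arm(motion=[0,0,0.04,0,0,0,1,0,0,0,-0.16,0.025,0,1,0,0,0,0,0,0.256,1,0,0,0,0,0,0.256,1,0,0,0,0,0,0.256,1,0,0,0,0,0,0.256,1,0,0,0,0,0,0.256,1,0,0,0,0,0,0.256,1,0,0,0,0,0,0.256,1,0,0,0,0,0,0,1,0,0,0,0,0,0,0,0,0,0,0,0,0,0])

```text
time: 15.52
tool_pos: [0.4885, 0.1083, 0.0311]
ee_rot: [-3.141, -0.002, -0.108]
wrist_force: [0.2, 1.4, 0.2]
width: 0.0838
finger_force: 0.0
```

Call:
move_arm(motion=[0,0,0,0,0,0,0,0,0,0,0,0,0,0,0,0,0,0,0,0,0,0,0,0,0,0,0,0,0,0,0,0,0,0,0,0,0,0,0,0,0,0,0,0,0,0,0,0,0,0,0,0,0,0,0,0])

```text
time: 16.18
tool_pos: [0.4872, 0.1089, 0.0296]
ee_rot: [3.141, -0.0, -0.106]
wrist_force: [-0.4, -0.2, 0.7]
width: 0.0338
finger_force: 30.0
```

Call:
move_arm(motion=[0,0,0,0,0,-0.1,0,0,0,0,0,0,-0.2,0,0,0,0,0,0,-0.3,0,0,0,0,0,0,-0.3,0,0,0,0,0,0,-0.3,0,0,0,-0.14,0,0,0,0,0,0,-0.14,0,0,0,0,0,0,0,0,0,0,0])

```text
time: 16.85
tool_pos: [0.4873, 0.1093, 0.1505]
ee_rot: [-3.141, -0.001, 0.116]
wrist_force: [-1.1, 1.2, -3.1]
width: 0.0339
finger_force: 30.0
```

Call:
move_arm(motion=[0,0,0,-0.013,-0.1,0,0,0,0,0,-0.013,-0.25,0,0,0,0,0,-0.013,-0.35,0,0,0,0,0,-0.013,-0.4,0,0,0,0,0,-0.013,-0.4,0,0,0,0,0,-0.013,-0.4,0,0,0,0,0,-0.013,-0.3,0,0,0,0,0,-0.013,-0.218,0,0,0,0,0,0,0,0,0,0,0,0,0,0,0,0,0,0,0,0,0,0,0])

```text
time: 17.77
tool_pos: [0.4488, 0.3479, 0.1487]
ee_rot: [3.14, 0.002, 0.113]
wrist_force: [-0.5, -1.2, -1.7]
width: 0.0335
finger_force: 30.0
```

Run:
```python
from h import *
o=robot.get_obs();print(o["time"],o["tool_pos"],o["ee_rot"],o["width"],o["finger_force"])
c=robot.get_calibration("wrist");im=robot.snapshot("wrist");cv2.imwrite("pics/w6.png",im[:,:,::-1])
lids(c,im)
```

```text
17.7667 [0.44882809 0.34788742 0.1487375 ] [3.14023274e+00 1.52924080e-03 1.12939954e-01] 0.03352192611128929 29.95226562023163
px (110, 337, 359, 47) c [296.4 320.5] size [ 54.4 368.7] ang 6.4
px (197, 289, 17, 64) c [331.5 409.4] size [13.4 70.2] ang 87.0
px (246, 203, 68, 101) c [408.4 343.7] size [98.7 62.6] ang 6.1
px (236, 97, 79, 44) c [528.  360.8] size [34.2 64.8] ang 6.5
```

View pics/w6.png

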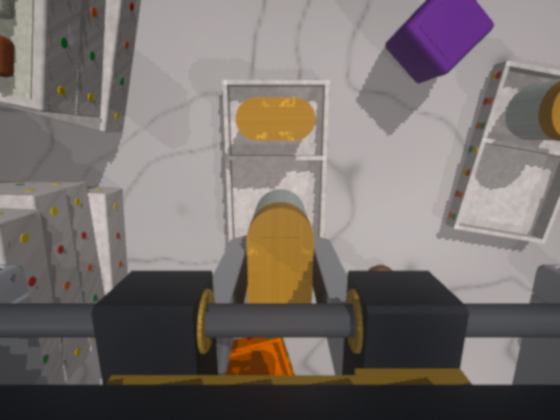

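The oblong tin is held aligned over the oblong carton, with the stuck oblong at (275,118), and the compartment below is empty. I lower it.

Call:
move_arm(motion=[0,0,0,0,-0.01,0.3,0,0,0,0,0,0,0.3,0,0,0,0,0,0,0.25,0,0,0,0,0,0,0.15,0,0,0,0,0,0,0.1,0,0,0,0,0,0,0.04,0,0,0,0,0,0,0.02,0,0,0,0,0,0,0,0,0,0,0,0,0,0,0])

```text
time: 18.57
tool_pos: [0.4504, 0.3496, 0.0351]
ee_rot: [-3.14, -0.003, 0.113]
wrist_force: [-0.5, 0.5, -0.8]
width: 0.0338
finger_force: 30.0
```

Call:
move_arm(motion=[0,0,0,0,0,0.015,0,0,0,0,0,0,0.01,0,0,0,0,0,0,0,0,0,0,0,0,0,0,0])

```text
time: 18.9
tool_pos: [0.4494, 0.3493, 0.0313]
ee_rot: [-3.141, -0.0, 0.114]
wrist_force: [0.3, -0.6, -2.4]
width: 0.0338
finger_force: 30.0
```

Call:
move_arm(motion=[0,0,0,0,0,0.01,0,0,0,0,0,0,0.01,0,0,0,0,0,0,0,0,0,0,0,0,0,0,0])

```text
time: 19.23
tool_pos: [0.4496, 0.3493, 0.0296]
ee_rot: [-3.141, -0.001, 0.114]
wrist_force: [0.6, -0.4, 1.7]
width: 0.0339
finger_force: 30.0
```

Call:
move_arm(motion=[0,0,0,0,0,0,0.85,0,0,0,0,0,0,0.85,0,0,0,0,0,0,0.85,0,0,0,0,0,0,0.85,0,0,0,0,0,0,0.85,0,0,0,0,0,-0.1,0.85,0,0,0,0,0,-0.2,0.9,0,0,0,0,0,-0.3,1,0,0,0,0,0,-0.3,1,0,0,0,0,0,-0.4,1,0,0,0,0,0,-0.4,1,0,0,0.145,0,0,0,1])

```text
time: 20.23
tool_pos: [0.4529, 0.3515, 0.2107]
ee_rot: [-3.132, -0.016, -0.002]
wrist_force: [1.1, 0.8, 1.7]
width: 0.094
finger_force: 0.0
```

Call:
move_arm(motion=[0,0,0,0.018,0.395,0,1,0,0,0,0.018,0.395,0,1,0,0,0,0.018,0.395,0,1,0,0,0,0.018,0.395,0,1,0,0,0,0.018,0.395,0,1,0,0,0,0.018,0.395,0,1,0,0,0,0.018,0.395,0,1,0,0,0,0.018,0.395,0,1,0,0,0,0.018,0.395,0,1,0,0,0,0.018,0.395,0,1,0,0,0,0.018,0.395,0,1,0,0,0,0.018,0.395,0,1])

```text
time: 21.23
tool_pos: [0.4707, -0.1268, 0.2003]
ee_rot: [3.141, -0.002, -0.0]
wrist_force: [0.9, 0.2, -0.6]
width: 0.0939
finger_force: 0.0
```

Call:
move_arm(motion=[0,0,0,0,0,0,1,0,0,0,0,0,0,1,0,0,0,0,0,0,1])

```text
time: 21.48
tool_pos: [0.4709, -0.1244, 0.1995]
ee_rot: [-3.141, -0.0, -0.0]
wrist_force: [0.2, 0.1, 0.5]
width: 0.0942
finger_force: 0.0
```

Run:
```python
from h import *
o=robot.get_obs();print(o["time"],o["tool_pos"],o["ee_rot"],o["width"],o["finger_force"])
c=robot.get_calibration("wrist");im=robot.snapshot("wrist");cv2.imwrite("pics/w7.png",im[:,:,::-1])
lids(c,im,.058)
```

```text
21.4833 [ 0.47086886 -0.12443473  0.19954097] [-3.14100524e+00 -4.78096861e-04 -4.22271996e-04] 0.09415168334279678 0.0
px (252, 376, 243, 8) c [ 246.5 -238.2] size [ 10.2 296. ] ang 0.0
px (496, 370, 50, 13) c [ 251.6 -417.3] size [17.4 60.6] ang 0.0
px (255, 175, 51, 52) c [ 470.2 -124.6] size [53.6 53.6] ang 44.8
px (467, 168, 55, 50) c [ 478.6 -348.3] size [52.1 51.4] ang 1.3
px (478, 91, 59, 54) c [ 554.2 -348.1] size [52.7 50.3] ang 90.0
px (16, 77, 58, 58) c [565.7 107.3] size [53.8 54.5] ang 75.7
```

Round tin on the tray is directly below at (0.470, −0.125). The square tin stands at (0.479, −0.348), as intended. I go down and grip.

Call:
move_arm(motion=[0,0,0,0,0,0.243,1,0,0,0,0,0,0.243,1,0,0,0,0,0,0.243,1,0,0,0,0,0,0.243,1,0,0,0,0,0,0.243,1,0,0,0,0,0,0.243,1,0,0,0,0,0,0.243,1,0,0,0,0,0,0,1,0,0,0,0,0,0,1,0,0,0,0,0,0,0,0,0,0,0,0,0,0,0,0,0,0,0,0,0])

```text
time: 22.53
tool_pos: [0.4724, -0.1251, 0.0311]
ee_rot: [3.14, -0.004, 0.001]
wrist_force: [-0.2, 0.2, -0.1]
width: 0.0774
finger_force: 0.0
```

Call:
move_arm(motion=[0,0,0,0,0,0,0,0,0,0,0,0,0,0,0,0,0,0,0,0,0,0,0,0,0,0,0,0,0,0,0,0,0,0,0,0,0,0,0,0,0,0])

```text
time: 23.03
tool_pos: [0.4711, -0.125, 0.0294]
ee_rot: [3.141, -0.0, -0.0]
wrist_force: [-0.5, 0.6, 2.1]
width: 0.0532
finger_force: 30.0
```

Call:
move_arm(motion=[0,0,0,0,0,-0.1,0,0,0,0,0,0,-0.2,0,0,0,0,0,0,-0.3,0,0,0,0,0,0,-0.3,0,0,0,0,0,0,-0.3,0,0,0,0.07,0,0,0,0,0,0,0,0,0,0,0])

```text
time: 23.62
tool_pos: [0.472, -0.1253, 0.1515]
ee_rot: [3.14, -0.004, -0.056]
wrist_force: [-0.1, 0.6, -3.3]
width: 0.0535
finger_force: 30.0
```

Call:
move_arm(motion=[0,0,0,0,-0.1,0,0,0,0,0,0,-0.25,0,0,0,0,0,0,-0.35,0,0,0,0,0,0,-0.4,0,0,0,0,0,0,-0.4,0,0,0,0,0,0,-0.4,0,0,0,0,0,0,-0.3,0,0,0,0,0,0,-0.16,0,0,0,0,0,0,0,0,0,0,0,0,0,0,0,0,0,0,0,0,0,0,0])

```text
time: 24.53
tool_pos: [0.4829, 0.1103, 0.1476]
ee_rot: [3.14, 0.003, -0.055]
wrist_force: [-0.9, 0.5, -3.0]
width: 0.0534
finger_force: 30.0
```

Run:
```python
from h import *
o=robot.get_obs();print(o["time"],o["tool_pos"],o["ee_rot"],o["width"],o["finger_force"])
c=robot.get_calibration("wrist");im=robot.snapshot("wrist");cv2.imwrite("pics/w8.png",im[:,:,::-1])
lids(c,im)
```

```text
24.5333 [0.48289908 0.11030834 0.14757008] [ 3.14031613e+00  2.86809859e-03 -5.46270734e-02] 0.05337189665313579 29.99940186738968
px (155, 369, 361, 15) c [307.5  62.9] size [370.  17.] ang 86.8
px (153, 290, 21, 63) c [380.9 232.2] size [14.3 70.5] ang 71.4
px (0, 224, 58, 70) c [450.8 343.1] size [67.2 45.2] ang 8.2
px (228, 215, 104, 89) c [437.2 113.2] size [95.9 87.2] ang 86.8
px (0, 154, 37, 42) c [527.1 333.8] size [30.2 39.2] ang 74.6
px (246, 81, 64, 68) c [565.6 107.6] size [52.1 52.8] ang 86.9
```

View pics/w8.png

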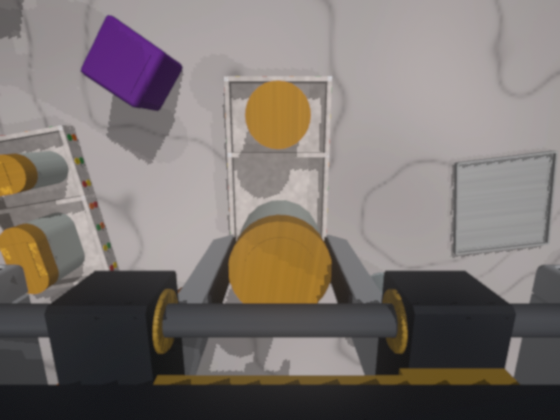

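The round tin is over the round carton, with the stuck round at (278,115) and the compartment clear. The oblong tin stands upright in its carton at (38,255), and the tray at (502,203) is empty. I lower the tin.

Call:
move_arm(motion=[0,0,0,0.03,0,0.3,0,0,0,0,0,0,0.3,0,0,0,0,0,0,0.25,0,0,0,0,0,0,0.15,0,0,0,0,0,0,0.1,0,0,0,0,0,0,0.03,0,0,0,0,0,0,0.01,0,0,0,0,0,0,0,0,0,0,0,0,0,0,0,0,0,0,0,0,0,0])

```text
time: 25.42
tool_pos: [0.488, 0.1107, 0.0365]
ee_rot: [-3.141, -0.003, -0.055]
wrist_force: [-0.3, 0.2, -2.2]
width: 0.0535
finger_force: 30.0
```

Call:
move_arm(motion=[0,0,0,0,0,0.015,0,0,0,0,0,0,0.01,0,0,0,0,0,0,0,0,0,0,0,0,0,0,0])

```text
time: 25.75
tool_pos: [0.4868, 0.1107, 0.0324]
ee_rot: [3.141, 0.0, -0.055]
wrist_force: [-0.0, -0.7, -2.6]
width: 0.0538
finger_force: 30.0
```

Call:
move_arm(motion=[0,0,0,0,0,0.01,0,0,0,0,0,0,0.01,0,0,0,0,0,0,0,0,0,0,0,0,0,0,0])

```text
time: 26.08
tool_pos: [0.4869, 0.1106, 0.0304]
ee_rot: [3.141, 0.0, -0.055]
wrist_force: [0.2, 0.4, -2.8]
width: 0.0539
finger_force: 30.0
```

Call:
move_arm(motion=[0,0,0,0,0,0.01,0,0,0,0,0,0,0,0,0,0,0,0,0,0,0])

```text
time: 26.33
tool_pos: [0.4869, 0.1106, 0.0303]
ee_rot: [3.141, -0.0, -0.055]
wrist_force: [-3.3, -0.3, 4.9]
width: 0.0536
finger_force: 30.0
```

In contact with the floor. I release the tin and rise.

Call:
move_arm(motion=[0,0,0,0,0,0,0.85,0,0,0,0,0,0,0.85,0,0,0,0,0,0,0.85,0,0,0,0,0,0,0.85,0,0,0,0,0,0,0.85,0,0,0,0,0,-0.1,0.85,0,0,0,0,0,-0.2,0.9,0,0,0,0,0,-0.3,1,0,0,0,0,0,-0.3,1,0,0,0,0,0,-0.4,1,0,0,0,0,0,-0.4,1,0,0,0,0,0,0,1])

```text
time: 27.33
tool_pos: [0.4913, 0.1112, 0.2102]
ee_rot: [-3.139, -0.018, -0.055]
wrist_force: [0.4, 0.0, 1.0]
width: 0.0942
finger_force: 0.0
```

Run:
```python
from h import *
o=robot.get_obs();print(o["time"],o["tool_pos"],o["width"])
c=robot.get_calibration("wrist");im=robot.snapshot("wrist");cv2.imwrite("pics/w9.png",im[:,:,::-1])
lids(c,im)
im=robot.snapshot("scene");cv2.imwrite("pics/scene9.png",im[:,:,::-1])
```

```text
27.3333 [0.49127677 0.11118858 0.21016426] 0.09420109517303704
px (253, 370, 299, 14) c [260.3 -27.7] size [370.4  18. ] ang 87.6
px (52, 218, 45, 53) c [452.9 344.8] size [62.3 42.4] ang 5.8
px (257, 181, 48, 50) c [485.7 111.1] size [51.4 54.6] ang 86.9
px (17, 161, 67, 37) c [528.6 356.2] size [35.  73.4] ang 7.0
px (255, 103, 51, 54) c [565.8 107.3] size [51.8 53. ] ang 86.8
```

View pics/scene9.png

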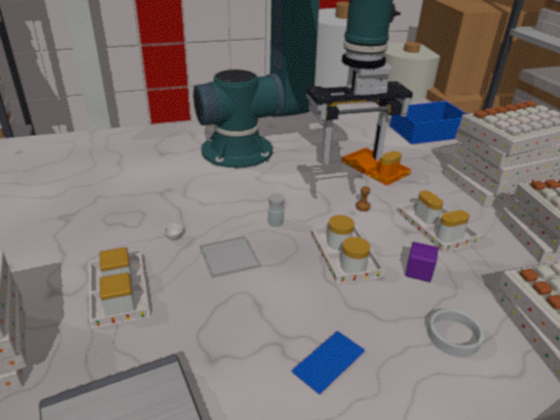

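All three cartons now hold matching pairs: square (114,258), round (340,228) and oblong (430,204). The tray at (229,256) is empty, and the dish, jar and stamp haven't moved. Handing in.

```bash
python3 -c "
from bench import robot
print(robot.close_job())"
```

```text
the job is handed in; nothing more can be done
None
```

I handed in the job at about 27 s: each loose tin stands in the carton of its own shape, the tray is empty, and the jar, stamp and dish look unmoved in the last picture; the hand-in returned no verdict.

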